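# Clamp the mini jar in the capping chuck and screw its cap home

### The job

The mini jar with the red cap still has its cap loose. Carry it by its glass, never by the loose cap, stand it upright on the floor of the capping chuck and turn the chuck's knurled sleeve clockwise until the three jaws hold the jar firmly. Then screw the red cap clockwise until it is fully home; leave the jar clamped there and do not disturb the green and yellow jars.

Things in the scene. Friction and masses are not known exactly. Their poses are not given: they have to be found in the camera images.
- jar_center (a point): Centre of the loose amber glass mini jar with the RED cap (0.16 kg, 70 to 72 mm tall), on its axis 35 mm above its underside, z up along the jar. It starts upright on the table. Glass: cylinder 32 mm in diameter up to 48 mm above the underside, then a round shoulder to a neck at 53 mm; cap above that.
- jar_grip (a point): Point on that jar's axis 47 mm above its underside, amid the glass that stays free above the chuck when the jar stands in it (only the part 38 to 52 mm above the underside is free). Carry the jar here with the finger tips, tips about 42 mm above the underside: the cap is narrower (27 mm) and is not touched by fingers that hold the glass.
- jar_cap: The jar's red ribbed screw cap, 27 mm in diameter, 16 mm tall; origin at its centre, 63.6 mm above the jar's underside at turn 0, 62 mm when home; z up. The glass shoulder begins 10 mm below this centre and is wider, so hold the cap with the finger tips only, tips 4 to 6 mm below this centre.
- cap_turn (a joint): Turn of the red cap on its thread in rad, growing clockwise seen from above. It starts loose at 0 to 0.3 and meets a hard stop, fully home, at 1.3; it drops 1.2 mm a rad. It drags with 0.06 N m, so the jar turns along with it unless it is clamped.
- chuck_mouth (a point): Centre of the mouth of the capping chuck, on its upright axis (z), level with the top of sleeve and jaws, 80 mm above the table. A fixture bolted to the table: 130 mm square, 10 mm thick grey plate (its sides along x and y), dark pedestal, three jaws inside a steel sleeve. Bore 42 mm in diameter between the jaws; the open jaws (sleeve at 0) leave 40 mm.
- chuck_floor (a point): Centre of the chuck's inner floor, on which the jar's underside stands: on the axis, 38 mm below the mouth.
- sleeve_grip (a point): Point on the axis amid the knurled sleeve, 14 mm below the mouth, where it is gripped across its diameter (62 mm) from above, over the standing jar, tips about 22 mm below the mouth. Sleeve: from the mouth to 36 mm below it, bevelled over the top 5 mm. The standing jar's cap reaches 32 to 34 mm above the mouth.
- chuck_sleeve (a joint): Turn of the sleeve in rad, growing clockwise seen from above, 0 (open) to a stop at 2.7. Starts at 0 to 0.4, so it takes two strokes or more. Drag 0.3 N m, near 0.5 N m at the stop with the jar in; stays where left. Each jaw moves in 2 mm a rad, all three together; they meet the jar at 2.0 and then press ever harder through springs (a few N a jaw at 2.2, up to 28 N at 2.7).
- jar_green_center (a point): Centre of the jar with the green cap, 35 mm above its underside: same size as the red one, finished; leave it alone.
- jar_yellow_center (a point): Centre of the jar with the yellow cap, 35 mm above its underside: same size as the red one, finished; leave it alone.
Mind the look-alikes: they are no part of the job. What is shaped like the part that bears jar_center but purple is not meant.

How it is judged (in metres and radians):
On the way, in this order (a step that is already met when the one before it is completed fails the run):
1. the jar stands upright on the floor of the open chuck, cap still loose (horizontal distance between jar_center and chuck_mouth below 0.007 m and z of jar_center in the frame of chuck_floor below 0.039 m and angle between jar_center's own z axis and vertical below 0.12 rad and value of joint chuck_sleeve below 1.9 rad and value of joint cap_turn below 0.8 rad), for 0.2 s.
2. the sleeve is turned clockwise until the jaws hold the jar firmly, upright and on the floor (value of joint chuck_sleeve above 2.2 rad and horizontal distance between jar_center and chuck_mouth below 0.004 m and z of jar_center in the frame of chuck_floor below 0.039 m and angle between jar_center's own z axis and vertical below 0.07 rad), for 0.2 s.
3. the cap is screwed home with the jar clamped (value of joint cap_turn above 1.2 rad and value of joint chuck_sleeve above 2.15 rad), for 0.2 s.
At the end, for the whole second after the job is handed in: The red-capped jar stands in the chuck, centred within 4 mm, upright within 4 degrees and down on its floor (within 4 mm), clamped (sleeve past 2.15 rad), with its cap screwed to within 0.1 rad of its stop (past 1.2 rad), and the green and yellow jars where they were (all of step 3 and horizontal distance between jar_center and chuck_mouth below 0.004 m and z of jar_center in the frame of chuck_floor below 0.039 m and angle between jar_center's own z axis and vertical below 0.07 rad); the robot touches nothing.
It fails at once if the loose cap is gripped before the jaws hold the jar (contact force between the fingers and jar_cap above 3 N and value of joint chuck_sleeve below 2.05 rad).
It fails at once if the green jar is disturbed (moved 30 mm or more) (distance of jar_green_center from where it was at the start of the episode above 0.03 m).
It fails at once if the yellow jar is disturbed (moved 30 mm or more) (distance of jar_yellow_center from where it was at the start of the episode above 0.03 m).
It also fails if it takes over 67 s, if anything falls off the work surface, if the arm or the gripper's body presses on something with over 40 N, if the wrist force passes 120 N, or if a joint passes its speed limit or range.

### The arm

A 6-joint arm with a two-finger parallel gripper is mounted at the origin on a cart in front of the work surface, level with it; the furniture and walls round the work are solid. World frame = base frame: x ahead of the robot, y to its left, z up, the work surface at z = 0. Lengths are in mm, angles in rad, forces in N, time in s.
With the tool pointing down it reaches from about 350 to 975 mm from the base axis. Payload 7.1 kg.
Tool frame: the origin (TCP) lies on the front face of the gripper's body, between the roots of the fingers; the fingertips stand 80 mm ahead of it and the grasp point (between the pads) lies 61 mm ahead of it (env.tips_ahead is the distance from the TCP to the fingertips, in mm); z points along the fingers, y is the direction in which the jaws open and shut (so a half turn about z gives the same grasp; the last joint's range is limited). The gripper opens to 88 mm and grips with 3 to 60 N. Pads are 20 mm wide; open, the fingers measure 115 mm over their backs; the gripper's body (75 mm by 178 mm) begins 61 mm behind the grasp point.
Start: joints at [-1.122, 0.423, 1.63, -0, 1.089, -0.019], TCP at [281.841, -557.827, 302.675] pointing down, gripper open.
Joint ranges: [-3, 3], [-0.9, 2.11], [0.09, 2.58], [-1.31, 4.45], [0.11, 2.69], [-2.54, 2.54]. Speed limits (rad/s): [2.39, 2.39, 3.01, 3.14, 3.14, 3.14].

### API

Orientations are given as a unit quaternion [x, y, z, w].
In Python, from station import env, set_gripper, viewer, workorder gives the robot as it stands. Calls block until the motion is done:
- env.reach(position, orientation): joint-space move of the TCP to a pose.
- env.move_l(position, rot=None, rate=150, f_stop=None): straight line of the TCP; rot=None keeps the orientation; rate is the mean speed in mm/s. With f_stop (N) it stops when the force on the tool has changed by that much, and returns True; else False.
- env.move_joints(angles): joint-space move.
- set_gripper(opening): finger opening in mm; the grip force is fixed at half the most; returns when the fingers have stopped.
- env.hold(seconds).
- env.ik(position, orientation): joint angles nearest the present ones, or None.
- env.read_state(): the state.
- viewer.camera(name): name is "scene" or "top"; returns the picture (400x640x3 uint8, blue, green, red); there is no depth.
- viewer.camera_params(name): a dict with "fx", "fy", "cx", "cy" (pixels), "pose" (4x4, takes a point from camera to world coordinates). Camera axes: x right, y up, looking along -z (the intrinsics and any distortion apply to the point x, -y, -z); pixel columns grow to the right and rows downward; lengths in mm; the calibration is good to about 2 mm. A picture is of the moment at which its call begins. camera_params takes no time and is no camera call.
A pose or a line that the arm cannot do raises env.IKError and nothing moves.
- workorder.sign_off(): hands the job in, once; it reports no verdict.
The state is a dict: "time_s": time; "qpos": joint angles; "dq": joint speeds; "tau": joint torques, N m; "tool_pos": TCP position; "orientation": TCP orientation; "force": force on the tool from outside, world axes, zero at the start; "wrist_torque": the same for the moment, N m; "width": finger opening in mm.
Only numpy, scipy, OpenCV 4.12 (cv2) and the standard library are available. Lean on these libraries where they do the work, as an engineer would, in place of code of your own. Each camera call takes 0.05 s, during which the arm holds its last target.

## Working session

There is one attempt and no reset: what is moved stays moved. The work goes in short steps, each a Python script; the robot and the scene stay as the last script left them, time stands still between calls to the robot, and variables do not carry over. Pictures are saved under pics/ and viewed, and the job is handed in when it is done.

```bash
ls; mkdir -p pics; python3 - <<'E'
from station import env, set_gripper, viewer, workorder
import cv2,numpy as np
for n in("scene","top"):
    cv2.imwrite(f"pics/{n}0.png",viewer.camera(n)); p=viewer.camera_params(n); print(n,{k:(np.round(v,3).tolist() if k!="pose" else np.round(v,4).tolist()) for k,v in p.items()})
s=env.read_state(); print(s)
E
```

```text
pics
scene {'fx': 466.06, 'fy': 466.06, 'cx': 313.761, 'cy': 195.187, 'pose': [[-0.774, 0.3887, -0.4999, 115.6117], [-0.633, -0.4954, 0.595, 610.5519], [-0.0164, 0.7769, 0.6294, 614.0638], [0.0, 0.0, 0.0, 1.0]]}
top {'fx': 401.337, 'fy': 401.337, 'cx': 324.02, 'cy': 199.134, 'pose': [[0.0368, 0.9758, -0.2156, 350.0121], [-0.9993, 0.0371, -0.0029, 121.0143], [0.0052, 0.2156, 0.9765, 922.0234], [0.0, 0.0, 0.0, 1.0]]}
{'time_s': 0.1, 'qpos': array([-1.12199881e+00,  4.23786968e-01,  1.63058464e+00,  6.60291306e-06,
        1.08861315e+00, -1.90244910e-02]), 'dq': array([ 0.0020143 , -0.00275257, -0.00322862,  0.00020155,  0.00013679,
       -0.00037438]), 'tau': array([-7.17415551e-04, -5.45612025e+01, -2.74323785e+01,  6.45295554e-02,
        1.87627907e-02, -2.22147463e-05]), 'tool_pos': array([ 281.68354079, -557.49416137,  301.97664746]), 'orientation': array([ 9.72767449e-01,  2.31782237e-01, -1.45567744e-04, -6.80670100e-04]), 'force': array([-0.53352047, -0.65284029, -0.07142838]), 'wrist_torque': array([-0.02284104,  0.04937485,  0.00810395]), 'width': 87.57236363156579}
```

View pics/scene0.png

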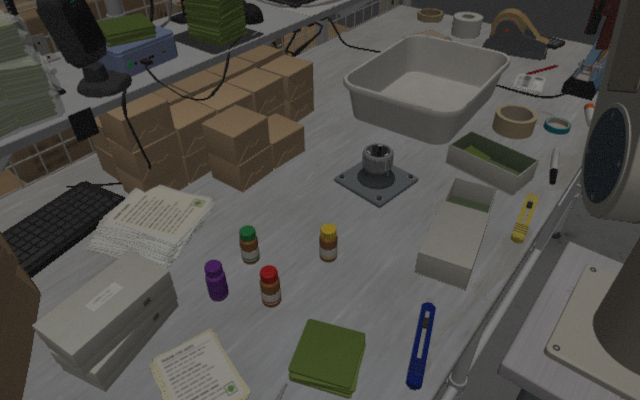

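View pics/top0.png

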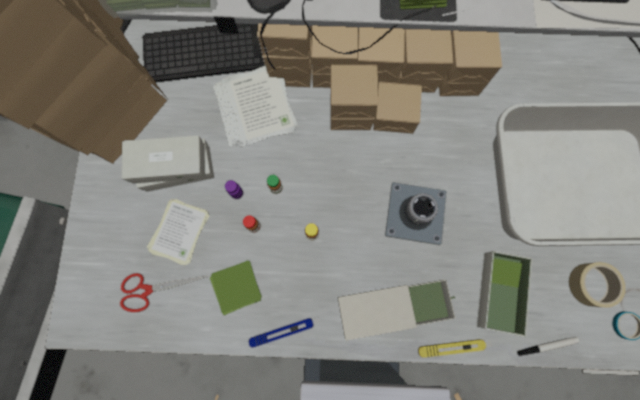

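The scene picture shows the red cap at about (270,273), green (248,234), yellow (328,231), a purple decoy (214,268) and the chuck at (377,160). In the top picture red is at (250,222), yellow (311,230), green (273,183) and the chuck at (422,208). Next I measure them.

```bash
cat > h.py <<'E'
from station import env, set_gripper, viewer, workorder
import cv2,numpy as np
def ray(n,uv):
    p=viewer.camera_params(n);P=np.array(p["pose"]);d=np.array([(uv[0]-p["cx"])/p["fx"],-(uv[1]-p["cy"])/p["fy"],-1.])
    return P[:3,3],P[:3,:3]@d
def plane(n,uv,z):
    o,d=ray(n,uv);return o+d*(z-o[2])/d[2]
def proj(n,X):
    p=viewer.camera_params(n);P=np.array(p["pose"]);c=P[:3,:3].T@(np.array(X)-P[:3,3])
    return np.array([p["cx"]-p["fx"]*c[0]/c[2], p["cy"]+p["fy"]*c[1]/c[2]])
def tri(a,b):
    A=[];B=[]
    (o1,d1),(o2,d2)=ray("top",a),ray("scene",b)
    t=np.linalg.lstsq(np.c_[d1,-d2],o2-o1,rcond=None)[0]
    x,y=o1+t[0]*d1,o2+t[1]*d2
    return (x+y)/2,np.linalg.norm(x-y)
def blob(im,lo,hi,roi,lo2=None,hi2=None):
    h=cv2.cvtColor(im,cv2.COLOR_BGR2HSV);m=cv2.inRange(h,lo,hi)
    if lo2: m|=cv2.inRange(h,lo2,hi2)
    z=np.zeros_like(m);x0,y0,x1,y1=roi;z[y0:y1,x0:x1]=m[y0:y1,x0:x1]
    n,l,s,c=cv2.connectedComponentsWithStats(z);i=1+np.argmax(s[1:,4]);return c[i],s[i],l==i
R=((0,130,60),(7,255,255)),((172,130,60),(180,255,255))
E
python3 - <<'E'
from h import *
t=cv2.imread("pics/top0.png");s=cv2.imread("pics/scene0.png")
for nm,lo,hi,rt,rs in (("red",(0,130,60),(7,255,255),(230,205,270,245),(250,255,290,315)),("green",(45,90,20),(90,255,255),(255,165,295,205),(230,215,270,260)),("yel",(20,150,60),(35,255,255),(295,215,330,250),(310,215,345,265))):
    a=blob(t,lo,hi,rt,*( R[1] if nm=="red" else ()));b=blob(s,lo,hi,rs,*( R[1] if nm=="red" else ()))
    print(nm,a[0],a[1],b[0],b[1],tri(a[0],b[0]),plane("top",a[0],68))
# crops enlarged
c=np.hstack([cv2.resize(t[165:260,370:470],None,fx=4,fy=4,interpolation=2),cv2.resize(s[130:225,327:427],None,fx=4,fy=4,interpolation=2)])
cv2.imwrite("pics/c1.png",cv2.convertScaleAbs(c,alpha=1.5))
E
```

```text
red [249.21138211 221.49593496] [243 216  13  12 123] [268.39849624 274.5       ] [260 266  18  18 266] (array([484.7909746 , 284.04207601,  61.88318866]), np.float64(1.355396879226357)) [483.26145539 282.49330074  68.        ]
green [272.67619048 180.60952381] [268 175  11  12 105] [247.08780488 233.25365854] [240 226  16  16 205] (array([578.17550258, 239.15872737,  61.5755688 ]), np.float64(1.0939511099920847)) [576.00657101 237.95435     68.        ]
yel [311.5625 234.8125] [307 233  10   4  16] [327.94761905 231.5047619 ] [321 224  15  16 210] (array([464.98037389, 150.33608857,  64.84984537]), np.float64(11.5931825139473)) [459.549492   147.26200347  68.        ]
```

View pics/c1.png

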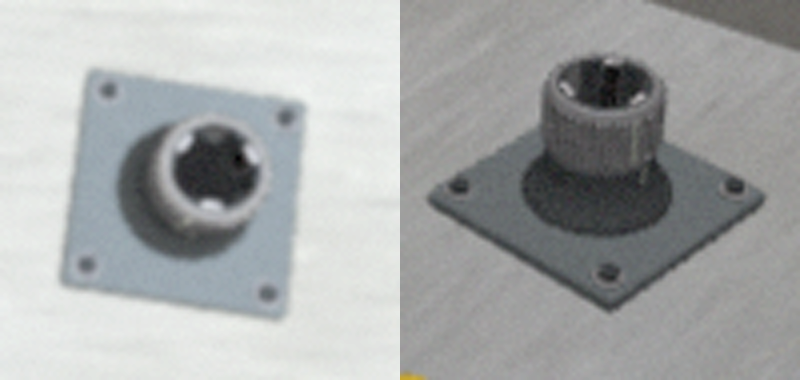

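```bash
python3 - <<'E'
from h import *
t=cv2.imread("pics/top0.png");s=cv2.imread("pics/scene0.png")
f=lambda p:(p[0]/4+370-.375,p[1]/4+165-.375)
g=lambda p:((p[0]-400)/4+327-.375,p[1]/4+130-.375)
for p in ((88,68),(305,103),(284,320),(60,287)): print("cornerT",plane("top",f(p),10).round(1))
for p in ((429,198),(610,305),(765,197)): print("cornerS",plane("scene",g(p),10 if p[0]!=610 else 10).round(1))
h=cv2.cvtColor(t,cv2.COLOR_BGR2HSV)
# plate: bluish mask in roi
m=cv2.inRange(h,(90,25,60),(130,255,200));z=np.zeros_like(m);z[175:250,380:452]=m[175:250,380:452]
k=np.argwhere(z)[:,::-1].astype(np.float32);r=cv2.minAreaRect(k);print(r,len(k))
bx=cv2.boxPoints(r);print([plane("top",q,10).round(1).tolist() for q in bx]); cc=plane("top",bx.mean(0),10);print("plate centre",cc, [plane("top",q,10)[:2].round(1) for q in bx])
print("mouth",plane("top",f((210,165)),80),plane("scene",g((606,85)),80),tri(f((210,165)),g((606,85))))
for nm,fn,q in (("top",f,((165,158),(250,155),(212,207))),("scene",g,((565,100),(612,62),(638,98)))):
    P=np.array([plane(nm,fn(p),80)[:2] for p in q]);A=2*(P[1:]-P[0]);b=(P[1:]**2).sum(1)-(P[0]**2).sum();c=np.linalg.solve(A,b);print(nm,P.round(1).tolist(),c,np.linalg.norm(P-c,axis=1))
C=cc.copy();
for n,im in(("top",t),("scene",s)):
  v=cv2.resize(im,None,fx=1,fy=1)
E
```

```text
cornerT [599.6 -33.6  10. ]
cornerT [ 583.2 -160.7   10. ]
cornerT [ 455.6 -145.1   10. ]
cornerT [469.7 -17.7  10. ]
cornerS [596.  -29.5  10. ]
cornerS [471.2 -14.7  10. ]
cornerS [ 455.1 -140.9   10. ]
((416.01153564453125, 212.9248504638672), (54.588531494140625, 52.611785888671875), 8.746162414550781) 1522
[[473.4, -18.6, 10.0], [596.9, -36.9, 10.0], [581.6, -163.3, 10.0], [459.0, -141.5, 10.0]]
plate centre [526.82900708 -90.07469962  10.        ] [array([473.4, -18.6]), array([596.9, -36.9]), array([ 581.6, -163.3]), array([ 459. , -141.5])]
mouth [529.12982969 -87.17734281  80.        ] [527.22028552 -87.84562686  80.        ] (array([528.26278401, -87.65667693,  79.86288043]), np.float64(1.9957452838769163))
top [[532.1, -63.1], [535.4, -108.7], [506.3, -87.9]] [529.52538863 -86.22888002] [23.27520845 23.27520845 23.27520845]
scene [[536.1, -63.6], [536.6, -107.9], [507.9, -87.8]] [530.69474519 -85.82216141] [22.88312495 22.88312495 22.88312495]
```

```bash
cat >> h.py <<'E'
def Q(psi): return np.array([np.cos(psi/2),np.sin(psi/2),0,0])
def st(msg=""):
    s=env.read_state();print(msg,"t%.2f"%s["time_s"],s["tool_pos"].round(1),"q6 %.3f q1 %.3f"%(s["qpos"][5],s["qpos"][0]),"F",s["force"].round(1),"T",s["wrist_torque"].round(2),"w%.1f"%s["width"]);return s
E
python3 - <<'E'
from h import *
t=cv2.imread("pics/top0.png")
print("purple",plane("top",(233,187),68),"yel",plane("top",(311.5,229.5),70))
p=2.256
set_gripper(60)
env.reach([484.3,283.4,230],Q(p)); st("above")
env.move_l([484.3,283.4,122.5],rate=120); s=st("down")
c=viewer.camera("scene");cv2.imwrite("pics/s1.png",c[180:340,180:380].repeat(3,0).repeat(3,1))
E
```

```text
purple [558.22452196 323.83871326  68.        ] yel [470.68530612 147.8302736   70.        ]
above t3.77 [484.7 282.9 230.1] q6 -0.177 q1 0.507 F [-0.   0.1 -0. ] T [ 0.06 -0.06  0.  ] w59.9
down t4.82 [484.7 283.6 123.1] q6 -0.177 q1 0.508 F [-0.3  0.7 -0.5] T [-0.   -0.12 -0.02] w60.0
```

View pics/s1.png

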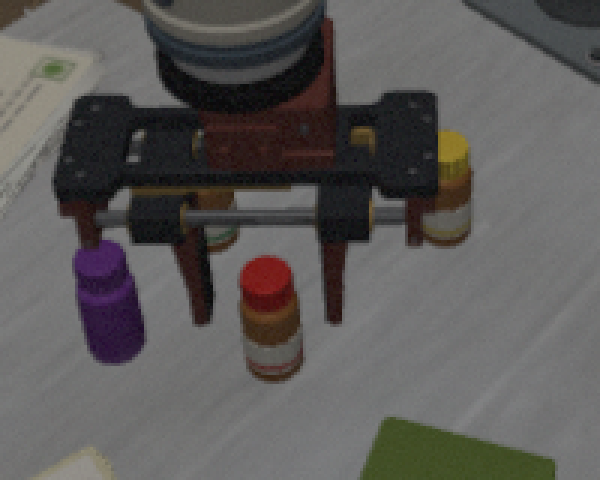

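The jar sits between the fingertips, crop about (270,320), and the tips clear the purple jar. I'll compare the projected tip midpoint with what the picture shows.

```bash
python3 - <<'E'
from h import *
f=lambda X:(proj("scene",X)-[180,180])*3+1
ty=np.array([np.sin(2.256),-np.cos(2.256),0])
X=np.array([484.7,283.6,0])
for z in(0,42,43,55,71): print(z,f(X+[0,0,z]))
print(f(X+[0,0,43]+30*ty),f(X+[0,0,43]-30*ty))
s0=cv2.imread("pics/scene0.png")[180:340,180:380].repeat(3,0).repeat(3,1)
a,b=s0[:,150:390],cv2.imread("pics/s1.png")[:,150:390]
cv2.imwrite("pics/c2.png",cv2.convertScaleAbs(np.hstack([a,b]),alpha=1.6))
E
```

```text
0 [276.85908907 360.06977019]
42 [271.07170204 309.55595209]
43 [270.92885676 308.30916133]
55 [269.19552333 293.18017669]
71 [266.82790674 272.5150038 ]
[214.2152073  308.90949433] [327.69105537 307.70831442]
```

View pics/c2.png

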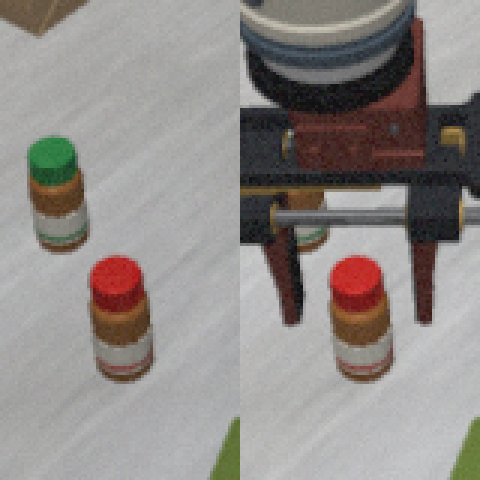

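Predicted and seen positions agree to about 1 mm. Now grip, lift and move over the chuck.

```bash
python3 - <<'E'
from h import *
set_gripper(25); s=st("grip")
env.move_l([484.3,283.4,260],rate=150); st("lift")
env.reach([528.3,-87.3,262],Q(2.256)); st("over")
c=viewer.camera("scene");cv2.imwrite("pics/s2full.png",c);cv2.imwrite("pics/s2.png",cv2.convertScaleAbs(cv2.resize(c[50:210,290:490],None,fx=4,fy=3.75,interpolation=2),alpha=1.6))
E
```

```text
grip t5.45 [484.5 283.5 122.7] q6 -0.177 q1 0.508 F [-0.2 -0.7  1.8] T [ 0.05 -0.18 -0.01] w30.0
lift t6.52 [483.8 283.1 259.1] q6 -0.177 q1 0.508 F [-0.   0.8 -2.4] T [ 0.01 -0.14  0.03] w30.3
over t7.91 [528.4 -86.5 261.9] q6 -0.871 q1 -0.185 F [-0.2 -0.1 -2.2] T [-0.01 -0.11 -0.03] w30.5
```

View pics/s2.png

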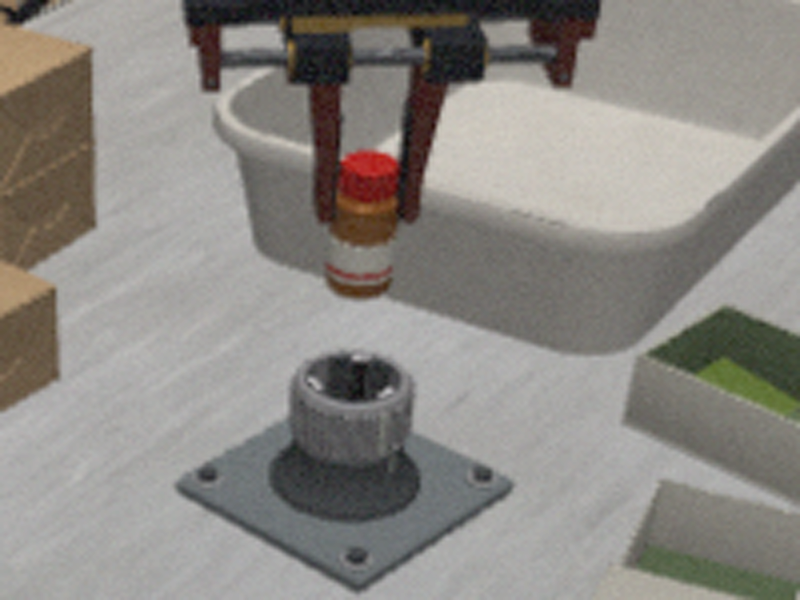

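```bash
python3 - <<'E'
from h import *
f=lambda X:(proj("scene",X)+.5-[290,50])*[4,3.75]
A=[528.4,-86.5]
for z in (80,181.9-42,181.9+30): print(z,f(A+[z]).round(1))
im=cv2.imread("pics/s2.png")
a=np.linspace(0,2*np.pi,60)
for r,z,c in((31,75,(255,255,0)),(26,80,(0,255,0)),(20,80,(0,0,255)),(31,46,(255,0,0)),(16,140,(255,0,255)),(13.5,211,(255,0,255))):
    P=np.array([f([A[0]+r*np.cos(t),A[1]+r*np.sin(t),z]) for t in a]).astype(np.int32);cv2.polylines(im,[P],True,c,1)
cv2.imwrite("pics/s3.png",cv2.resize(im[120:520,170:540],None,fx=1.5,fy=1.5))
E
```

```text
80 [351.1 380.5]
139.9 [359.5 285.2]
211.9 [370.6 159.9]
```

View pics/s3.png

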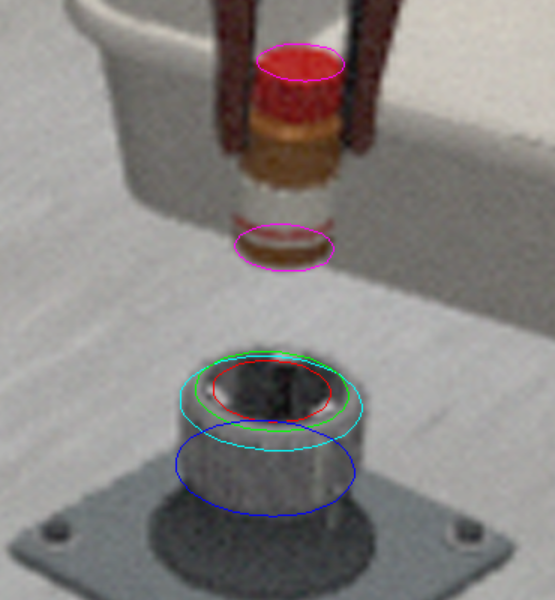

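The jar overlay matches; the sleeve appears about 1–1.5 mm further off than the commanded point. I'll aim at (528.7,-87.8) and insert with a force stop.

```bash
python3 - <<'E'
from h import *
T=np.array([528.7,-87.8])
cmd=T.copy()
env.move_l([*cmd,225],rate=80); s=st("a")
cmd+=T-s["tool_pos"][:2]
env.move_l([*cmd,210],rate=80);s=st("b")
hit=env.move_l([*cmd,168],rate=40,f_stop=5);s=st("ins %s"%hit)
if not hit:
    hit=env.move_l([*cmd,160],rate=15,f_stop=4);s=st("floor %s"%hit)
c=viewer.camera("scene");cv2.imwrite("pics/s4.png",cv2.convertScaleAbs(cv2.resize(c[90:210,310:450],None,fx=5,fy=5,interpolation=2),alpha=1.6))
E
```

```text
a t8.57 [528.8 -87.7 224.8] q6 -0.872 q1 -0.187 F [ 0.5 -0.7 -1.8] T [-0.02 -0.14  0.04] w30.6
b t8.92 [528.4 -87.9 209.6] q6 -0.872 q1 -0.187 F [-0.6  0.5 -2.1] T [ 0.01 -0.13 -0.08] w30.5
ins False t10.12 [528.8 -87.9 168.2] q6 -0.872 q1 -0.187 F [ 0.6 -0.7 -1.6] T [-0.01 -0.15 -0.02] w30.7
floor True t10.47 [529.  -87.9 164.7] q6 -0.872 q1 -0.187 F [-1.2  0.   5.2] T [-0.01 -0.05 -0.06] w30.1
```

View pics/s4.png

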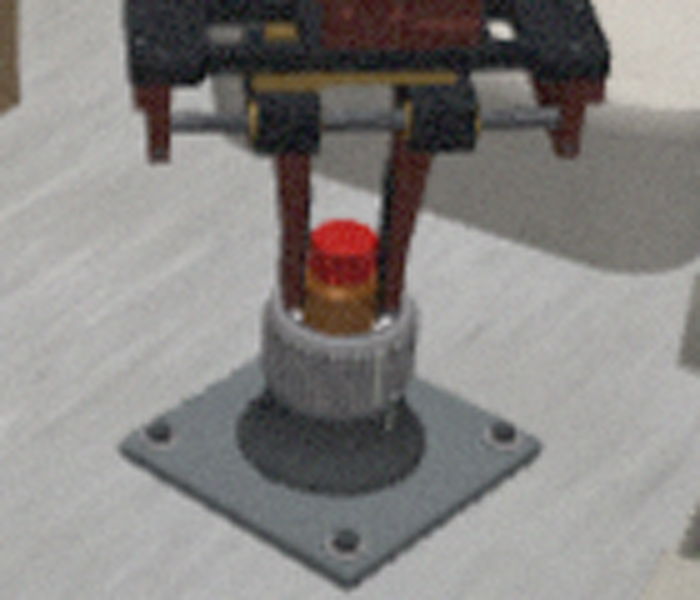

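TCP is 164.7, exactly where standing on the floor predicts (122.7 + 42). Release, check that it stands, then grip the sleeve.

```bash
python3 - <<'E'
from h import *
set_gripper(60); s=st("open")
C=[528.9,-88.0]
env.move_l([*C,212],rate=120)
q=env.read_state()["qpos"].copy(); q[5]=-1.6
env.move_joints(q); set_gripper(84); s=st("turned")
c=viewer.camera("scene");cv2.imwrite("pics/s5.png",cv2.convertScaleAbs(cv2.resize(c[90:210,310:450],None,fx=5,fy=5,interpolation=2),alpha=1.6))
t=viewer.camera("top");cv2.imwrite("pics/t5.png",t)
E
```

```text
open t11.18 [528.3 -87.8 163.9] q6 -0.872 q1 -0.187 F [ 0.7  0.  -0. ] T [ 0.05 -0.1   0.06] w60.2
turned t13.03 [528.8 -88.  212. ] q6 -1.600 q1 -0.187 F [ 0.  -0.2 -1.6] T [ 0.01 -0.13 -0.02] w84.1
```

View pics/s5.png

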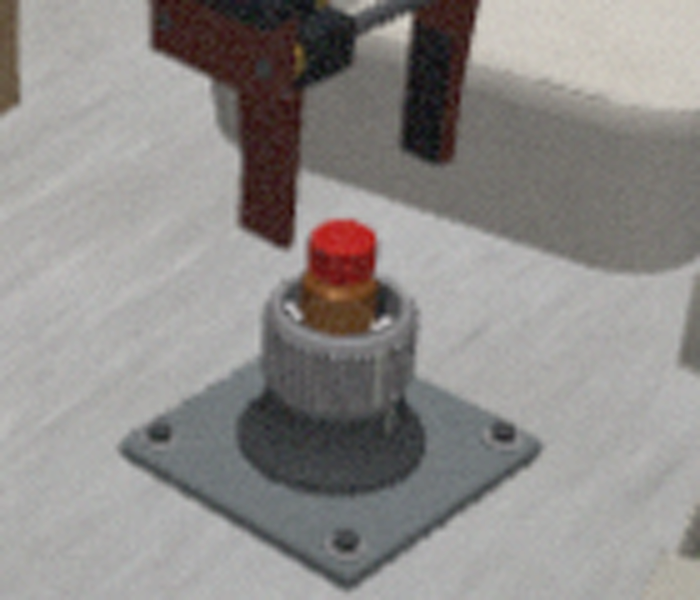

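Jar standing upright in the open chuck, cap at (342,250) in the crop. Now the sleeve.

```bash
python3 - <<'E'
from h import *
C=[528.9,-88.0]
h=env.move_l([*C,138.3],rate=100,f_stop=10); s=st("down %s"%h)
if not h:
    set_gripper(50); s=st("grip")
    q0=s["qpos"].copy()
    for k in range(1,4):
        q=q0.copy(); q[5]=-1.6+0.5*k
        env.move_joints(q); s=st("k%d"%k)
    c=viewer.camera("scene");cv2.imwrite("pics/s6.png",cv2.convertScaleAbs(cv2.resize(c[90:210,310:450],None,fx=5,fy=5,interpolation=2),alpha=1.6))
E
```

```text
down False t14.02 [529.2 -88.1 138.6] q6 -1.600 q1 -0.187 F [0.4 0.4 0.9] T [ 0.04 -0.14  0.  ] w84.1
grip t14.52 [528.9 -89.6 138.7] q6 -1.600 q1 -0.189 F [ -2.6 -10.7   2.5] T [-1.8   0.29  0.12] w60.4
k1 t15.07 [528.7 -89.9 138.8] q6 -1.103 q1 -0.189 F [-0.1 -4.2 -2.2] T [-0.64 -0.03 -0.27] w59.9
k2 t15.62 [528.5 -90.  138.7] q6 -0.602 q1 -0.190 F [-1.7 -5.   0.1] T [-0.96  0.22 -0.31] w60.0
k3 t16.17 [528.4 -90.1 138.7] q6 -0.102 q1 -0.190 F [-1.6 -6.4  0.6] T [-1.04  0.46 -0.26] w60.0
```

View pics/s6.png

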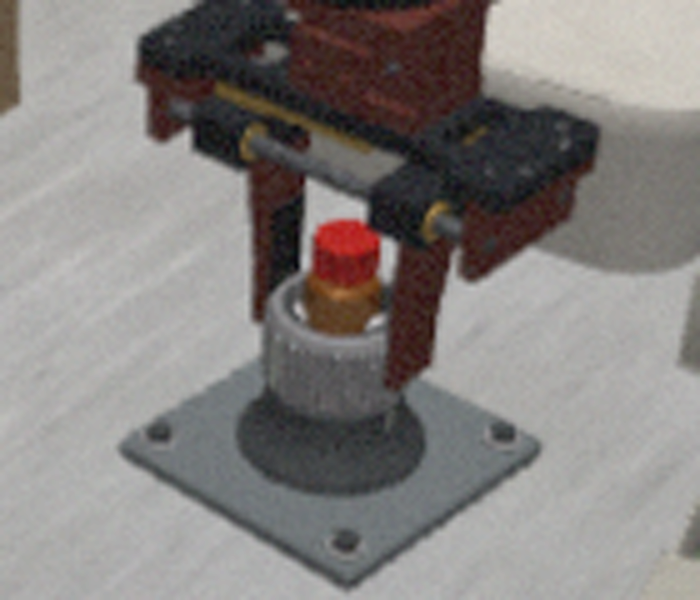

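The sleeve turns at the expected 0.3 N m drag. The grip shows its true axis is about 2–3 mm further in -y. I'll continue the stroke in steps, watching the torque.

```bash
python3 - <<'E'
from h import *
q0=env.read_state()["qpos"].copy()
for a in (0.2,0.5,0.7,0.9,1.05,1.2):
    q=q0.copy(); q[5]=a
    env.move_joints(q); s=st("a%.2f"%a)
c=viewer.camera("scene");cv2.imwrite("pics/s7.png",cv2.convertScaleAbs(cv2.resize(c[90:210,310:450],None,fx=5,fy=5,interpolation=2),alpha=1.6))
E
```

```text
a0.20 t16.61 [528.2 -90.1 138.8] q6 0.195 q1 -0.190 F [-0.6 -2.6 -0.4] T [-0.39  0.29 -0.19] w60.2
a0.50 t17.00 [528.  -90.  138.7] q6 0.494 q1 -0.190 F [-2.5 -2.3  1.2] T [-0.1   0.57 -0.23] w60.1
a0.70 t17.31 [528.  -90.  138.7] q6 0.693 q1 -0.190 F [-3.  -2.1  1.7] T [ 0.18  0.75 -0.18] w60.1
a0.90 t17.62 [527.9 -89.9 138.9] q6 0.894 q1 -0.190 F [-4.6 -1.4  5.1] T [-0.15  0.69 -0.17] w61.4
a1.05 t17.88 [528.1 -89.7 139.1] q6 1.045 q1 -0.189 F [-5.1  0.7  5.7] T [ 0.11  0.68 -0.19] w62.0
a1.20 t18.15 [528.3 -89.7 139.1] q6 1.195 q1 -0.189 F [-3.3  0.6  5.1] T [ 0.22  0.58 -0.2 ] w61.2
```

View pics/s7.png

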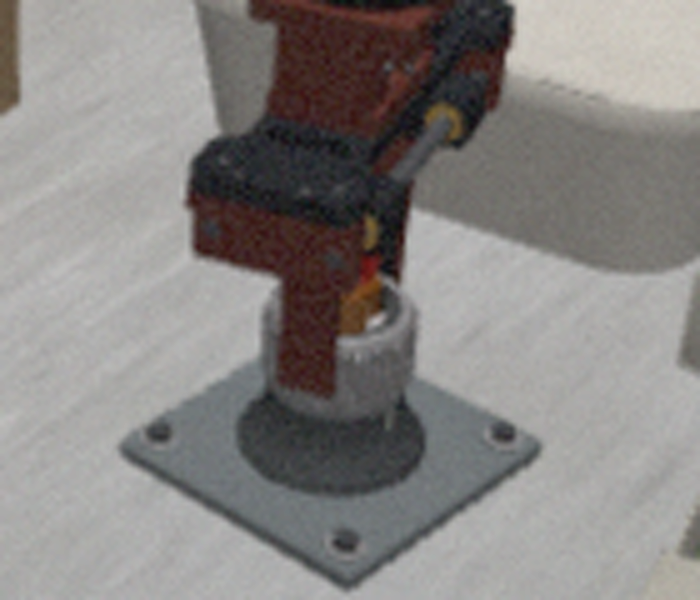

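The torque never rose and the width wandered, so the pads probably slipped near the end. Release, recentre on the better axis estimate and look.

```bash
python3 - <<'E'
from h import *
set_gripper(84)
C=[527.8,-90.6]
p=env.read_state()["tool_pos"]
env.move_l([*C,139],rate=60)
env.move_l([*C,215],rate=150)
q=env.read_state()["qpos"].copy(); q[5]=-0.9
env.move_joints(q); s=st("up")
c=viewer.camera("scene");cv2.imwrite("pics/s8.png",cv2.convertScaleAbs(cv2.resize(c[110:180,340:420],None,fx=8,fy=8,interpolation=2),alpha=1.8))
E
```

```text
up t21.48 [527.3 -90.5 214.3] q6 -0.899 q1 -0.191 F [0.5 0.1 0.7] T [ 0.04 -0.13 -0.01] w83.5
```

View pics/s8.png

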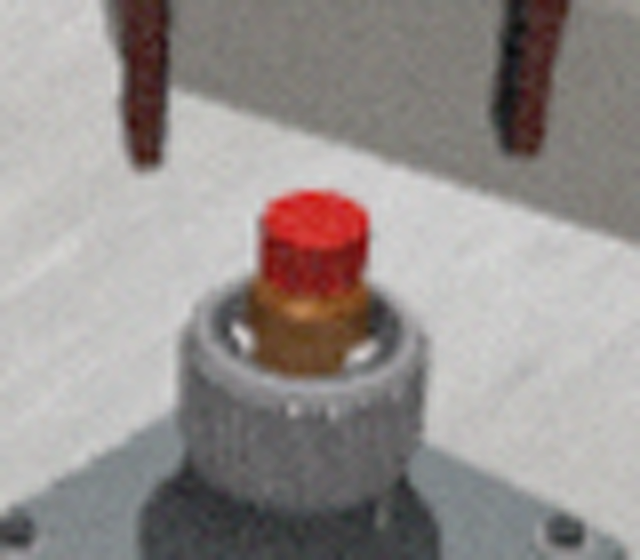

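The jar is centred, with the jaw tips at the glass (240,335) and (362,352). The sleeve's index line has gone behind the left edge, so it has turned at least 2.1 rad. A second stroke will confirm the stop.

```bash
python3 - <<'E'
from h import *
C=[528.1,-90.6]
h=env.move_l([*C,138.3],rate=100,f_stop=10); s=st("down %s"%h)
if not h:
    set_gripper(50); s=st("grip"); q0=s["qpos"].copy()
    for a in (-.75,-.6,-.45,-.3,-.15):
        q=q0.copy(); q[5]=a; env.move_joints(q); s=st("a%.2f"%a)
E
```

```text
down False t22.45 [528.4 -90.7 138.7] q6 -0.899 q1 -0.191 F [ 0.4 -0.7  0.1] T [-0.   -0.09  0.04] w84.1
grip t22.94 [528.8 -90.3 138.8] q6 -0.899 q1 -0.190 F [1.4 4.4 2.5] T [ 0.76 -0.46  0.18] w62.0
a-0.75 t23.21 [528.7 -90.3 139. ] q6 -0.753 q1 -0.190 F [-0.1  2.1  3.3] T [ 0.17  0.06 -0.18] w62.0
a-0.60 t23.48 [528.7 -90.4 139. ] q6 -0.606 q1 -0.191 F [-1.2  1.2  5.9] T [ 0.06  0.16 -0.19] w60.7
a-0.45 t23.74 [528.7 -90.9 139.1] q6 -0.456 q1 -0.191 F [-1.8 -3.4  5.4] T [-0.55  0.27 -0.2 ] w60.3
a-0.30 t24.01 [528.5 -90.9 139.2] q6 -0.306 q1 -0.191 F [-3.2 -2.3  8.8] T [-0.53  0.46 -0.17] w62.0
a-0.15 t24.27 [528.3 -91.  139.2] q6 -0.156 q1 -0.191 F [-3.2 -3.3  9. ] T [-0.64  0.7  -0.13] w61.7
```

```bash
python3 - <<'E'
from h import *
set_gripper(84); C=[528.4,-90.2]
env.move_l([*C,139],rate=60)
env.move_l([*C,218],rate=150)
q=env.read_state()["qpos"].copy(); q[5]=-0.9
env.move_joints(q); set_gripper(50); s=st("up")
c=viewer.camera("scene");cv2.imwrite("pics/s9.png",cv2.convertScaleAbs(cv2.resize(c[110:180,340:420],None,fx=8,fy=8,interpolation=2),alpha=1.8))
b=blob(c,*R[0],(350,110,410,170),*R[1]);print(b[0],b[1],plane("scene",(b[1][0]+b[1][2]/2-.5,b[0][1]),106), proj("scene",[528.4,-90.2,113]),proj("scene",[528.4,-90.2,97]))
print(plane("scene",((315/8+340-.5),(216/8+110-.5)),113))
E
```

```text
up t27.22 [528.  -90.1 217.7] q6 -0.900 q1 -0.190 F [-0.4 -0.8 -0. ] T [ 0.04 -0.13 -0.03] w49.9
[378.88275862 140.05517241] [373 134  13  13 145] [527.36689101 -87.94791348 106.        ] [379.43105533 136.45185323] [378.86266643 143.18184089]
[529.18206427 -89.36351173 113.        ]
```

View pics/s9.png

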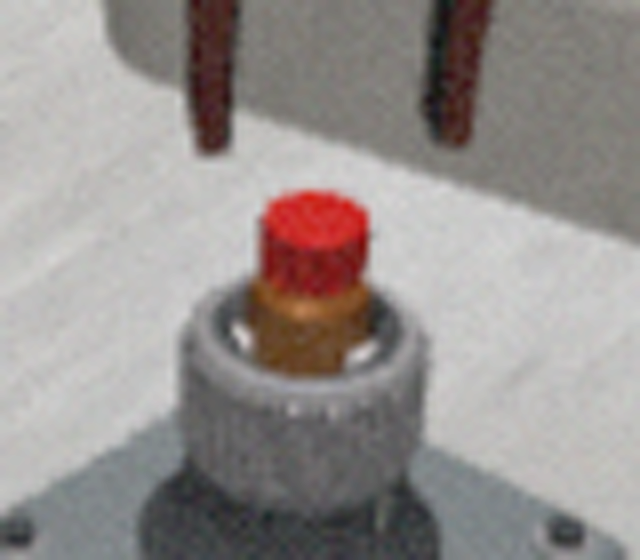

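Axis agrees at about (528.6,-89.8), and the jar is upright and centred. Before touching the cap, a quick clamp test: grip the glass and twist slightly.

```bash
python3 - <<'E'
from h import *
C=[528.6,-90.0]
h=env.move_l([*C,165],rate=100,f_stop=8); s=st("down %s"%h)
if not h:
    set_gripper(25); s=st("grip"); q=s["qpos"].copy(); q0=q[5]
    for d in (.06,.12):
        q[5]=q0+d; env.move_joints(q); st("tw%.2f"%d)
    set_gripper(50)
    env.move_l([*C,218],rate=120); st("up")
E
```

```text
down False t27.94 [528.8 -90.  165.1] q6 -0.899 q1 -0.190 F [ 0.9 -0.   0.9] T [-0.04 -0.14 -0.05] w50.1
grip t28.40 [529.  -90.  165.6] q6 -0.899 q1 -0.190 F [0.1 1.  3.8] T [ 0.21 -0.13 -0.02] w30.5
tw0.06 t28.65 [529.  -90.4 165.6] q6 -0.841 q1 -0.190 F [ 0.6 -3.1  0.3] T [-0.66 -0.06  0.18] w30.5
tw0.12 t28.90 [529.  -90.7 165.6] q6 -0.781 q1 -0.190 F [-0.1 -6.   0.5] T [-1.07  0.03  0.45] w30.7
up t30.01 [528.4 -90.  217.9] q6 -0.780 q1 -0.190 F [-0.4  0.  -0.9] T [-0.04 -0.1   0.  ] w50.2
```

The twist is resisted by 0.45 N m, so the jar is clamped (a loose one would turn freely). Now the cap.

```bash
python3 - <<'E'
from h import *
C=[528.6,-90.0]
q=env.read_state()["qpos"].copy(); q[5]=-0.9; env.move_joints(q)
h=env.move_l([*C,180],rate=100,f_stop=8); s=st("down %s"%h)
if not h:
    set_gripper(20); s=st("grip"); p=s["tool_pos"].copy(); q1=s["qpos"][0];q60=s["qpos"][5]
    psi0=q1+np.pi/2-q60
    for a in (.3,.6,.9,1.15,1.3,1.45,1.6):
        j=env.ik([p[0],p[1],p[2]-min(a,1.15)*1.2],Q(psi0-a)); env.move_joints(j); st("a%.2f"%a)
    c=viewer.camera("scene");cv2.imwrite("pics/s10.png",cv2.convertScaleAbs(cv2.resize(c[90:210,310:450],None,fx=5,fy=5,interpolation=2),alpha=1.6))
E
```

```text
down False t30.78 [528.5 -90.  179.7] q6 -0.899 q1 -0.190 F [ 0.8 -0.5  0.6] T [ 0.03 -0.14  0.05] w50.3
grip t31.29 [528.7 -90.1 180.4] q6 -0.900 q1 -0.190 F [-0.9 -0.8  3.3] T [-0.18  0.01  0.05] w26.0
a0.30 t31.68 [528.6 -90.4 180.1] q6 -0.604 q1 -0.191 F [-1.7 -3.3  1.5] T [-0.67  0.13 -0.06] w26.2
a0.60 t32.08 [528.4 -90.4 179.7] q6 -0.304 q1 -0.191 F [-2.2 -4.5  3.3] T [-0.75  0.39 -0.06] w25.7
a0.90 t32.47 [528.1 -90.4 179.3] q6 -0.004 q1 -0.191 F [-3.2 -5.   3.4] T [-0.85  0.58 -0.08] w25.8
a1.15 t32.82 [527.9 -90.4 178.9] q6 0.246 q1 -0.192 F [-4.9 -3.3  3.8] T [-0.72  0.66 -0.04] w26.2
a1.30 t33.08 [528.  -90.3 178.9] q6 0.393 q1 -0.191 F [-4.4 -4.9  3.2] T [-0.69  0.77  0.27] w25.8
a1.45 t33.35 [527.9 -90.1 178.9] q6 0.542 q1 -0.191 F [-4.6 -2.4  3.2] T [-0.48  0.78  0.27] w26.2
a1.60 t33.62 [527.9 -90.  178.9] q6 0.692 q1 -0.191 F [-4.7 -2.2  4. ] T [-0.42  0.85  0.43] w26.0
```

View pics/s10.png

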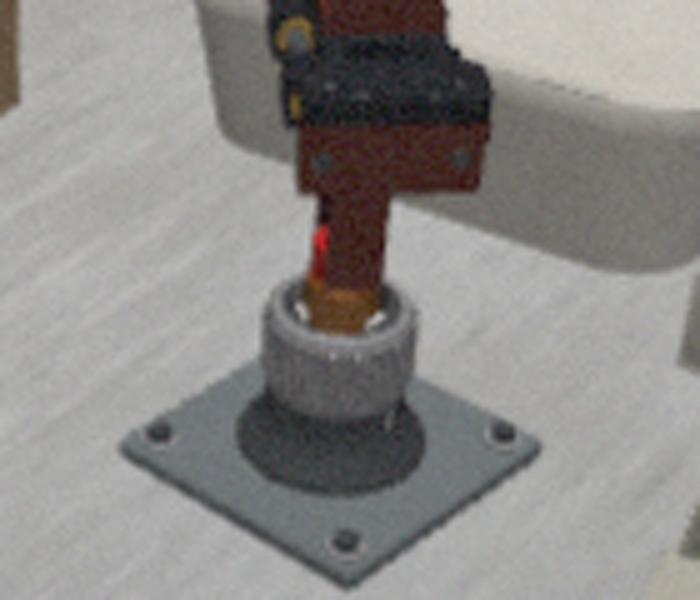

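Drag of about 0.06 N m up to 1.15 rad of turning, then the torque jumps to +0.43 N m between 1.15 and 1.3: that is the cap's hard stop. Release, withdraw and check.

```bash
python3 - <<'E'
from h import *
set_gripper(50); s=st("rel")
env.move_l([528.3,-90.2,300],rate=150); env.move_l([420,-200,330],rate=200); st("away")
c=viewer.camera("scene");t=viewer.camera("top")
k=np.hstack([cv2.resize(c[105:185,335:425],None,fx=4,fy=4,interpolation=2),cv2.resize(t[165:245,370:460],None,fx=4,fy=4,interpolation=2)])
cv2.imwrite("pics/s11.png",cv2.convertScaleAbs(k,alpha=1.8));cv2.imwrite("pics/t11.png",t)
b=blob(c,*R[0],(350,110,410,170),*R[1]);print(b[0],b[1])
for n,lo,hi,r in (("green",(45,90,20),(90,255,255),(230,215,270,260)),("yel",(20,150,60),(35,255,255),(310,215,345,265))): print(n,blob(c,lo,hi,r)[0])
E
```

```text
rel t34.25 [528.8 -90.1 179. ] q6 0.699 q1 -0.191 F [ 0.2 -0.3  0.1] T [-0. -0.  0.] w50.0
away t36.14 [ 420.2 -199.8  329.7] q6 0.421 q1 -0.469 F [ 0.4  0.8 -0.4] T [ 0.   -0.06 -0.03] w49.8
[378.98601399 140.43356643] [373 134  13  14 143]
green [247.01456311 233.2815534 ]
yel [327.98571429 231.50952381]
```

View pics/s11.png

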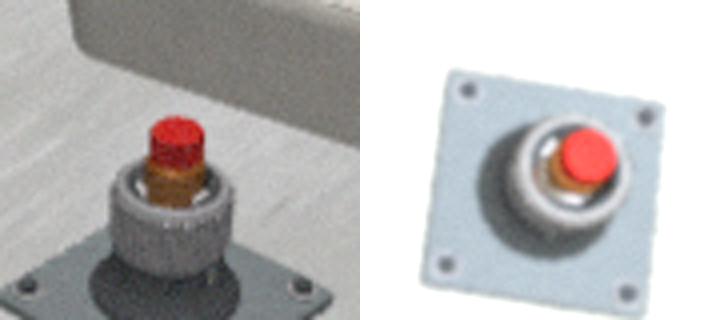

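```bash
python3 - <<'E'
from h import *
workorder.sign_off(); st("done")
E
```

```text
the job is handed in; nothing more can be done
the job is handed in; nothing more can be done
```

I carried the red-capped jar by its glass into the chuck, clamped it, screwed the cap home and handed the job in at about 36 s. No verdict was reported.

- **Placing:** the jar touched the floor at the height I had predicted (TCP z 164.7 mm). It stood upright in the open chuck after I let go.
- **Clamping:** I could not read the sleeve angle directly.
  - The first stroke turned about 2.3 rad without apparent slip before the pads began to slip. A second stroke then slipped from its start.
  - The sleeve's index mark left the camera's view, which means it turned at least 2.1 rad. The jaws are at the glass.
  - Gripping the glass and twisting it met 0.45 N m of resistance, so the jar is held firmly.
- **Cap:** it turned with about 0.06 N m of drag, then met its stop 1.15–1.3 rad into the stroke, where torque rose to 0.43 N m. In the picture it sits about 0.4 px lower; a full screw-down should give about 0.55 px, so this agrees only roughly.
- **At the end:** the jar looks upright and centred. The green and yellow jars moved less than 0.1 px, and the arm is clear of everything.

Two measurements disagreed:
- The chuck axis was about 2–3 mm further in -y by touch than by the cameras. I used the touch value for the second stroke and the cap.
- The wrist torque sign during the sleeve strokes was opposite to what I expected for drag, so I did not rely on it to show the sleeve's stop.

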